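Ready the laundry powder dispenser for its refill and uncap the refill jug

ROBOT

A 6-joint arm with a two-finger parallel gripper is mounted at the origin on the work surface. World frame = base frame: x ahead of the robot, y to its left, z up, the work surface at z = 0. Lengths are in m, angles in rad, forces in N, time in s.
With the tool pointing down it reaches from about 0.4 to 0.925 m from the base axis. Payload 12.5 kg.
Tool frame: the origin (TCP) lies at the very end of the fingers, on their centre line; the grasp point (between the pads) lies 19 mm behind it; z points along the fingers, y is the line along which they close (so a half turn about z gives the same grasp; the last joint's range is limited). The gripper opens to 95 mm and grips with 3 to 60 N. Pads are 20 mm wide; open, the fingers measure 119 mm over their backs; the gripper's body (75 mm by 180 mm) begins 59 mm behind the grasp point.
Start: joints at [-1.307, 0.491, 1.559, -0, 1.092, -0.106], TCP at [0.226, -0.583, 0.215] pointing down, gripper open.
Joint ranges: [-3.1, 3.1], [-0.84, 2.19], [0.05, 2.79], [-1.13, 4.28], [0.06, 2.93], [-2.69, 2.69]. Speed limits (rad/s): [2.22, 2.22, 2.79, 3.14, 3.14, 3.14].

INTERFACE

Orientations are given as a 3x3 rotation matrix whose columns are the frame's x, y, z axes.
In Python, from bench import robot, imaging, order, spotter gives the robot as it stands.
- The arm moves only by the shell command python3 -m handwheel 'ROWS'. ROWS is JSON, a list of rows, each an object with "travel": the shift along the world's x, y, z in m, a list of three; "spin": the turn about the world's z in rad; "fingers": the finger opening in m, from 0 to 0.0951. A call has 1 to 12 rows; each row is the pose to reach, as a shift and turn from the pose commanded when the call began; what a row does not reach only later rows make up. A row lasts 1/12 s, in which the tool goes at most 41.7 mm and 7.16 degrees, less where a joint would pass 70% of its speed; a pose out of reach is approached as far as the arm can. A call with a gripper value outside its range is refused whole. The fingers move at their own pace and stop on an object; the grip force is fixed at half the most. Time passes only in rows, so rows that repeat a pose let the fingers close. It gives the time, the measured TCP pose, the force, the opening and the grip force at its end, in the units of the state.
- robot.get_obs(): the state, without advancing time (a new reading comes with each control period).
- imaging.read_camera(name): name is "scene" or "top"; returns a dict with "color" (384x512x3 uint8, red, green, blue), "K" (3x3 intrinsics, pixels), "R" (3x3) and "t" (3): a world point X has camera coordinates R X + t. Camera axes: x right, y down, z forward; pixel columns grow to the right and rows downward; lengths in m; the calibration is good to about 2 mm. A picture is of the moment at which its call begins. There is no depth.
- order.close_job(): hands the job in; it is judged then, once.
Trained networks look in a picture, given as the dict that the camera call returned (one of the last four; its "shot" number tells which), for a name from the list of things; names that differ only in an ending like _2 or _b are one class to them, and where a whole thing is asked for, a point or a joint stands for the part that bears it (a point fixed in the world has none). Each returns a list of dicts, best first, with "confidence" (0 to 1); they miss things now and then, are a little off and sometimes report something else, mostly with a low value. They report only what shows in the picture. A call takes as long as a camera call. They do not tell look-alikes from the thing itself.
- spotter.find_in(label, picture): "location" ([column, row] in pixels, amid what is visible of it).
- spotter.silhouettes(label, picture): "pixels" (384x512 bool, what is visible of it) and "location" ([column, row] in pixels, amid what is visible of it).
The state is a dict: "time": time; "q": joint angles; "qd": joint speeds; "tau": joint torques, N m; "position": TCP position; "orientation": TCP orientation; "force": force on the tool from outside, world axes, zero at the start; "moment": the same for the moment, N m; "finger_gap": finger opening in m; "grasp_force": force on a finger pad.
Only numpy, scipy, OpenCV 4.12 (cv2) and the standard library are available. Lean on these libraries where they do the work, as an engineer would, in place of code of your own. Each camera call takes 0.05 s, during which the arm holds its last target. There are 200 camera calls.

TASK

Get the laundry powder dispenser ready for its refill: pull its dosing slide fully out by the black knob until it clicks, then push it fully home so that the outlet is cleared and shut again. Then open the refill jug beside it: press its push-and-turn safety cap down, twist it counter-clockwise while pressed, lift it off and finish still holding the cap in the gripper, still, about 10 cm straight above the open mouth. The jug stays standing where it is, and the other things on the counter are left undisturbed.

Things in the scene. Friction and masses are not known exactly. Their poses are not given: they have to be found in the camera images.
- dispenser: Powder dispenser, fixed, 266 mm high, left or right of the jug, yaw up to 0.35: steel foot plate 150 x 140 x 10 mm, white hopper 104 x 124 mm from 165 mm up, below it an aluminium slide-gate valve block (centre 117 mm up, front face at x = -40 mm), a spout and a loose cup. Origin: on the counter under the spout; x points to its back, the knob is at -x. Hopper front: x = -24 mm, its lid: -28 mm.
- slide_knob (a point): Centre of the dosing slide's black pull knob, 117 mm up: cylinder of 30 mm diameter, 24 mm long on the slide's axis (12 mm either way), plus a 36 mm flange, 5 mm thick, on its outer end; a 10 mm rod joins it to the valve. At home it lies 115 mm in front (-x) of the dispenser's origin, clear all round and below. x axis points into the dispenser: pull along -x, push along +x. Moves with the slide.
- dose_slide (a joint): Dosing slide: 0 m = home (shut), 0.044 m = fully out. A spring detent holds it at each end: it takes 7 to 11 N to move it over the detent ridge, 4 to 10 mm from either end, and about 1 N between; over the last 4 mm the detent draws it to the end.
- jug: Loose refill jug standing on the counter, 2.2 to 3.4 kg: cream plastic canister 130 x 100 mm (x, y of its frame), shoulder 178 mm high, strap handle on its +x side reaching 101 mm out. Origin: centre of the underside, below the neck's axis; z up. Yaw varies. It alone has a wide grey ribbed cap. Its weight holds it still while the cap is pressed and turned.
- jug_mouth (a point): Centre of the jug's mouth rim, 203.5 mm above its underside, on the axis of neck and cap. Under the cap the neck has three bayonet tracks: notches that lock the cap's lugs, lands 3.5 mm lower to pass under, and open windows to lift out of.
- cap: Grey push-and-turn safety cap seated on the jug: ribbed, twelve-sided, 56 mm across flats (facing along its x axis and every 30 degrees), 32 mm tall, 50 g. Origin: centre of the skirt's lower edge, seated 183.5 mm above the counter, 5.5 mm above the jug's shoulder, which stops it when pressed; z up. A spring liner pushes it up: 4 N at rest, 10 N at 3.5 mm, 13 N at full depth.
- cap_top (a point): Centre of the cap's flat top, 215.5 mm above the counter when seated, 32 mm above the cap's origin. To free the cap press it at least 4 mm down and, kept pressed, turn it counter-clockwise seen from above: it lifts out when turned 46 to 65 degrees (best 56; hard stop at 66). Let up earlier, it stays caught.
- cup: Bystander: red measuring cup, 62 mm across and 58 mm high, on the dispenser's foot plate under the spout. Origin: centre of its underside.
- scrub_brush: Bystander: wooden scrubbing brush lying bristles down, 105 x 42 x 32 mm, between and in front of the jug and the dispenser. Origin: centre of its underside.
- spray_bottle: Bystander: white trigger spray bottle, 60 mm wide and 190 mm high, at the left side. Origin: centre of its underside.
- softener: Bystander: slim pale blue bottle with a narrow white cap, 68 mm wide and 190 mm high, at the right side. Origin: centre of its underside.
- peg_jar: Bystander: jar with a flat metal lid, 90 mm wide and 110 mm high, behind. Origin: centre of its underside.
- soap_dish: Bystander: white dish with a bar of soap, 110 x 80 x 36 mm, near the front on the right. Origin: centre of its underside.
- lint_roller: Bystander: lint roller lying, 210 mm long and 40 mm across, near the front on the left. Origin: under the inner end of its paper roll.
There are look-alikes about, which are no part of the job. There is more than one size of the cap; the job needs the middle-sized.

How it is judged:
By the outcome, as a careful person would: the job done as asked, in the order asked, and still so for the second after the job is handed in, while the arm keeps its last pose, push and grip.
It also fails if it takes over 58 s, if anything falls off the work surface, if the arm or the gripper's body presses on something with over 40 N, if the wrist force passes 120 N, or if a joint passes its speed limit or range.

## Working session

There is one attempt and no reset: what is moved stays moved. The work goes in short steps, Python scripts to look and compute and a shell command to move; the robot and the scene stay as the last step left them, time stands still between calls to the robot, and variables do not carry over. Pictures are saved under pics/ and viewed, at most 10 in all, crops included, and the job is handed in when it is done.

```bash
mkdir -p pics
cat > h.py <<'E'
import numpy as np, cv2
from bench import robot, imaging, order, spotter
def save(p,name,crop=None,scale=1):
    c=cv2.cvtColor(p["color"],cv2.COLOR_RGB2BGR)
    if crop: x0,y0,x1,y1=crop; c=c[y0:y1,x0:x1]
    cv2.imwrite("pics/"+name,cv2.resize(c,None,fx=scale,fy=scale,interpolation=cv2.INTER_CUBIC))
def at_z(p,uv,z):
    d=p["R"].T@np.linalg.solve(p["K"],[uv[0],uv[1],1.]); c=-p["R"].T@p["t"]
    return c+d*(z-c[2])/d[2]
def proj(p,X):
    q=p["K"]@(p["R"]@np.asarray(X,float)+p["t"]); return q[:2]/q[2]
def tri(ps,uvs):
    A=[];b=[]
    for p,uv in zip(ps,uvs):
        M=p["K"]@np.c_[p["R"],p["t"]]
        for i in (0,1):
            r=uv[i]*M[2]-M[i];A.append(r[:3]);b.append(-r[3])
    return np.linalg.lstsq(np.array(A),np.array(b),rcond=None)[0]
E
python3 - <<'E'
from h import *
np.set_printoptions(precision=3,suppress=True)
a=imaging.read_camera("scene");b=imaging.read_camera("top")
save(a,"s0.png",scale=1.5);save(b,"t0.png",scale=1.5)
Z=dict(dispenser=.13,slide_knob=.117,jug=.1,jug_mouth=.2035,cap=.2,cap_top=.2155,cup=.058,scrub_brush=.032,spray_bottle=.19,softener=.19,peg_jar=.11,soap_dish=.036,lint_roller=.04)
for n in Z:
    for nm,p in (("s",a),("t",b)):
        for d in spotter.find_in(n,p)[:4]:
            print(n,nm,np.round(d["location"],1),round(d["confidence"],2),at_z(p,d["location"],Z[n]))
for p in(a,b): print(-p["R"].T@p["t"],p["K"][0,0])
print(robot.get_obs()["position"],robot.get_obs()["orientation"],robot.get_obs()["time"])
E
```

```text
dispenser s [174.5 190.5] 0.61 [ 0.617 -0.185  0.13 ]
dispenser s [321.9 201.7] 0.57 [0.491 0.211 0.13 ]
dispenser t [373.5 169.5] 0.61 [ 0.573 -0.363  0.13 ]
dispenser t [312.4 145.4] 0.58 [ 0.647 -0.177  0.13 ]
slide_knob s [203.6 176.1] 0.46 [ 0.506 -0.153  0.117]
slide_knob t [310.3 185.5] 0.52 [ 0.523 -0.171  0.117]
slide_knob t [177.6 159.7] 0.32 [0.601 0.241 0.117]
jug s [314.5 241.4] 0.96 [0.618 0.234 0.1  ]
jug t [187.  171.4] 0.86 [0.567 0.213 0.1  ]
jug_mouth s [317.7 238.6] 0.85 [0.712 0.261 0.204]
jug_mouth s [185.9 220.9] 0.73 [ 0.784 -0.042  0.204]
jug_mouth s [357.9 272.2] 0.56 [0.775 0.369 0.204]
jug_mouth t [186.4 172.6] 0.64 [0.543 0.197 0.204]
cap s [323.9 201.5] 0.8 [0.573 0.234 0.2  ]
cap s [269.1 235.2] 0.73 [0.744 0.155 0.2  ]
cap s [285.4 288.2] 0.68 [0.875 0.244 0.2  ]
cap s [262.7 193.7] 0.2 [0.608 0.082 0.2  ]
cap t [177.6 159.7] 0.89 [0.582 0.224 0.2  ]
cap_top s [283.4 285. ] 0.82 [0.882 0.242 0.216]
cap_top s [321.1 203.1] 0.78 [0.601 0.234 0.216]
cap_top s [268.  233.2] 0.61 [0.755 0.156 0.216]
cap_top t [178.9 162.8] 0.77 [0.569 0.217 0.216]
cap_top t
[... 460 characters left out ...]
ener t [374.7 172.2] 0.89 [ 0.552 -0.349  0.19 ]
peg_jar s [186.8 263.1] 0.76 [ 0.828 -0.022  0.11 ]
peg_jar s [320.1 202.4] 0.7 [0.471 0.202 0.11 ]
peg_jar t [268.7 110.2] 0.77 [ 0.767 -0.042  0.11 ]
peg_jar t [355.  244.4] 0.3 [ 0.345 -0.304  0.11 ]
soap_dish t [352.9 243.3] 0.63 [ 0.35  -0.315  0.036]
lint_roller s [364.2 201.9] 0.7 [0.327 0.306 0.04 ]
lint_roller s [313.7 241.4] 0.65 [0.558 0.218 0.04 ]
lint_roller t [163.1 261.4] 0.95 [0.288 0.289 0.04 ]
lint_roller t [270.1 112.7] 0.23 [ 0.783 -0.048  0.04 ]
[1.46  0.423 0.923] 454.25532678001395
[ 0.322 -0.007  1.354] 407.26197899006263
[ 0.226 -0.583  0.215] [[ 0.932  0.361 -0.   ]
 [ 0.361 -0.932 -0.   ]
 [-0.     0.    -1.   ]] 1.4
```

View pics/s0.png

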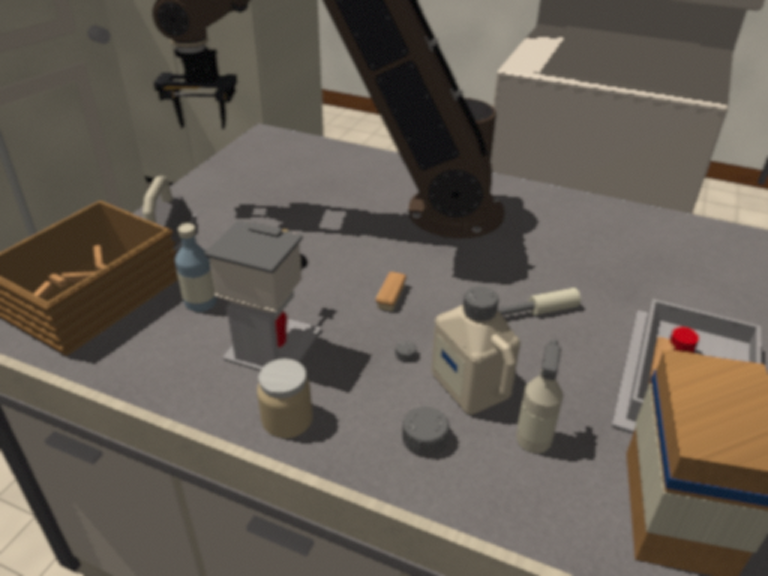

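View pics/t0.png

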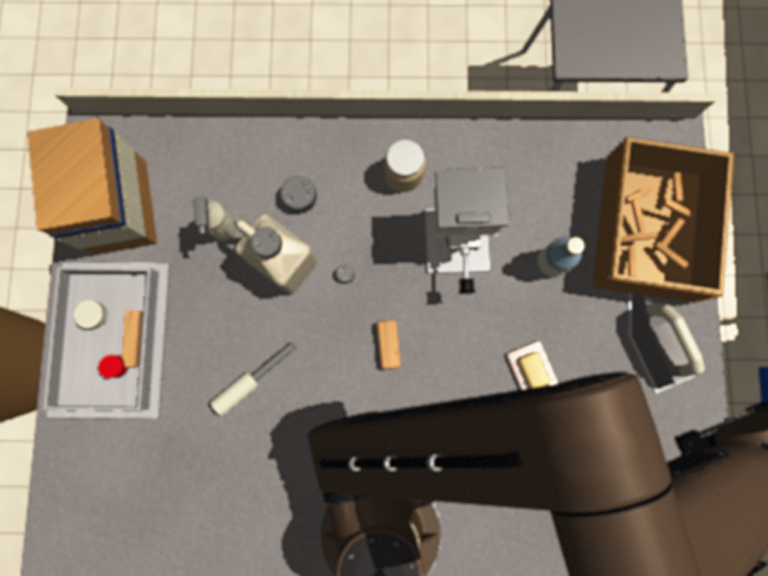

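The top view shows three caps: one on the jug at (177,161), a large one loose on the counter at (198,129) and a small one at (229,182). I choose the cap on the jug. The knob is at (311,190), its shadow is at (289,198), and the dispenser is almost square to the world axes. I'll check both with one close crop and get the yaws.

Run:
```python
from h import *
np.set_printoptions(precision=4,suppress=True)
a=imaging.read_camera("scene");b=imaging.read_camera("top")
save(b,"t1.png",(140,105,340,205),4)
save(a,"s1.png",(130,140,350,300),3.6)
def best(n,p):
    for d in spotter.silhouettes(n,p)[:2]:
        m=d["pixels"].astype(np.uint8); r=cv2.minAreaRect(cv2.findNonZero(m)); print(n,d["confidence"],np.round(d["location"],1),m.sum(),r)
for n in("slide_knob","cap","jug","dispenser","cup"):
    for p in (a,b): best(n,p)
for p in (a,b): print(proj(p,[.575,.22,.2155]),proj(p,[.51,-.17,.117]))
```

```text
slide_knob 0.41 [202.8 177.1] 42 ((202.0, 173.5), (9.0, 4.0), 90.0)
slide_knob 0.15 [364.8 201.7] 540 ((359.4230651855469, 202.11538696289062), (12.94366455078125, 54.1280517578125), 78.69007110595703)
slide_knob 0.52 [311.5 188.3] 154 ((312.8692626953125, 182.54615783691406), (10.791020393371582, 26.171329498291016), 7.125016689300537)
cap 0.73 [267.3 232.1] 155 ((269.0, 234.0), (14.0, 12.0), 90.0)
cap 0.71 [286.2 287.1] 828 ((283.5, 287.5), (33.0, 29.0), 90.0)
cap 0.62 [198.8 125.9] 475 ((199.00003051757812, 129.50001525878906), (25.043960571289062, 21.913467407226562), 63.43495178222656)
jug 0.7 [313.  240.9] 3185 ((314.7387390136719, 240.7581787109375), (59.60192108154297, 70.14778137207031), 9.090276718139648)
jug 0.58 [185.9 217.3] 134 ((186.5, 219.5), (21.0, 7.0), 90.0)
jug 0.86 [186.5 170.7] 1271 ((180.7814483642578, 164.90826416015625), (61.027896881103516, 32.738922119140625), 39.47245788574219)
dispenser 0.92 [174.  191.4] 4713 ((174.46827697753906, 195.21612548828125), (99.26801300048828, 65.8985824584961), 79.33021545410156)
dispenser 0.65 [310.8 144.4] 3230 ((312.0, 153.0), (82.0, 54.0), 90.0)
cup 0.64 [189.5 217.1] 165 ((187.0, 219.0), (24.0, 8.0), 90.0)
cup 0.16 [129.7 183. ] 1033 ((128.58106994628906, 178.4864959716797), (60.33443069458008, 22.687061309814453), 80.53767395019531)
cup 0.17 [355.  241.2] 689 ((354.26727294921875, 244.45687866210938), (30.98832130432129, 25.079532623291016), 66.80140686035156)
[318.8129 195.5537] [197.8221 175.4161]
[178.0262 160.8611] [310.1728 189.7432]
```

View pics/t1.png

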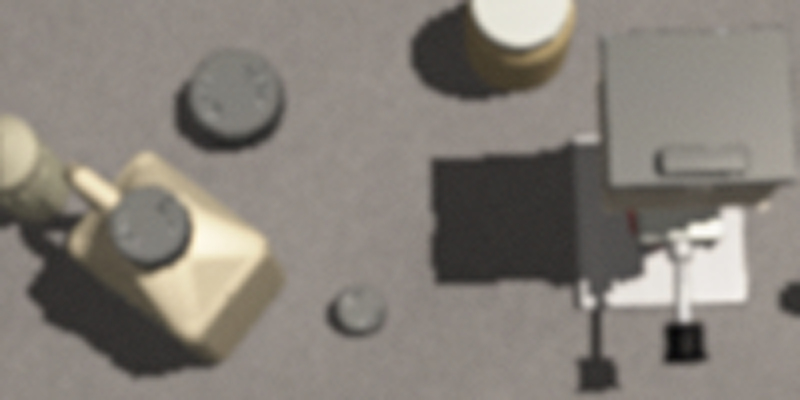

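View pics/s1.png

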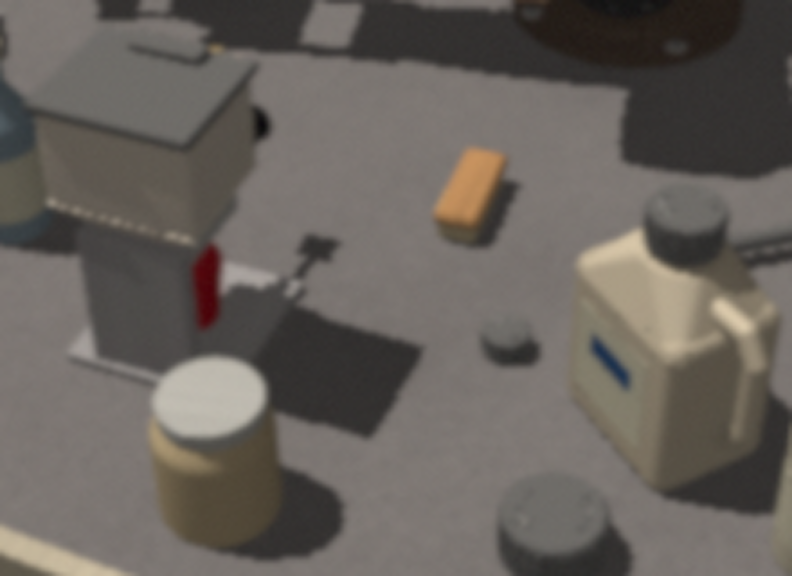

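The crops confirm it: the jug's cap is about 56 mm across, and the loose ones measure about 77 and 42 mm. The knob is the black block centred at (311.3,190.5) in the top view, with the rod running straight up the image to the valve.

Run:
```python
from h import *
np.set_printoptions(precision=4,suppress=True)
b=imaging.read_camera("top");a=imaging.read_camera("scene")
f=lambda x,y:(140+(x+.5)/4-.5,105+(y+.5)/4-.5)
g=lambda x,y:(130+(x+.5)/3.6-.5,140+(y+.5)/3.6-.5)
def ang(P,Q,z): 
    d=at_z(b,f(*Q),z)-at_z(b,f(*P),z); return np.degrees(np.arctan2(d[1],d[0]))
print("yaw",ang((685,325),(682,240),.122),ang((600,185),(795,180),.26)+90,ang((600,35),(795,26),.26)+90,ang((580,308),(747,302),.01)+90)
for z in(.117,.13): print("knob",at_z(b,f(685,342),z),at_z(b,f(685,325),z),at_z(b,f(685,361),z))
print("lid front mid",at_z(b,f(697,183),.26), "foot front mid",at_z(b,f(663,305),.01))
gray=cv2.cvtColor(b["color"],cv2.COLOR_RGB2GRAY)
print("cap",at_z(b,f(150,225),.2155),at_z(a,g(687,208),.2155),tri([b,a],[f(150,225),g(687,208)]))
```

```text
yaw 1.2824076392768926 2.044996096972781 3.2874717822761994 2.6270992108277653
knob [ 0.5088 -0.1721  0.117 ] [ 0.5221 -0.1723  0.117 ] [ 0.4941 -0.172   0.117 ]
knob [ 0.5069 -0.1704  0.13  ] [ 0.5199 -0.1706  0.13  ] [ 0.4923 -0.1702  0.13  ]
lid front mid [ 0.5982 -0.1627  0.26  ] foot front mid [ 0.5562 -0.1684  0.01  ]
cap [0.5749 0.2226 0.2155] [0.5805 0.226  0.2155] [0.5756 0.2242 0.2113]
```

```bash
python3 -m handwheel '[{"travel":[0,0,0.04],"spin":0,"fingers":0.08},{"travel":[0.01,0.02,0.075],"spin":-0.05,"fingers":0.08},{"travel":[0.03,0.05,0.085],"spin":-0.1,"fingers":0.08},{"travel":[0.05,0.08,0.085],"spin":-0.2,"fingers":0.08},{"travel":[0.07,0.11,0.085],"spin":-0.25,"fingers":0.08},{"travel":[0.09,0.14,0.085],"spin":-0.33,"fingers":0.08},{"travel":[0.11,0.17,0.085],"spin":-0.33,"fingers":0.08},{"travel":[0.13,0.2,0.085],"spin":-0.33,"fingers":0.08},{"travel":[0.15,0.23,0.085],"spin":-0.33,"fingers":0.08},{"travel":[0.17,0.26,0.085],"spin":-0.33,"fingers":0.08},{"travel":[0.19,0.29,0.085],"spin":-0.33,"fingers":0.08},{"travel":[0.21,0.32,0.085],"spin":-0.33,"fingers":0.08}]'
```

```text
time: 3.1
position: [0.4366, -0.2611, 0.2999]
orientation: [[0.999, 0.04, 0.0], [0.04, -0.999, -0.0], [0.0, 0.0, -1.0]]
force: [0.8, -1.5, 0.5]
finger_gap: 0.0802
grasp_force: 0.0
```

```bash
python3 -m handwheel '[{"travel":[0.025,0.03,0],"spin":0,"fingers":0.08},{"travel":[0.05,0.06,0],"spin":0,"fingers":0.08},{"travel":[0.07,0.085,-0.02],"spin":0,"fingers":0.08},{"travel":[0.0745,0.09,-0.05],"spin":0,"fingers":0.08},{"travel":[0.0745,0.09,-0.09],"spin":0,"fingers":0.08},{"travel":[0.0745,0.09,-0.12],"spin":0,"fingers":0.08},{"travel":[0.0745,0.09,-0.12],"spin":0,"fingers":0.08}]'
python3 - <<'E'
from h import *
b=imaging.read_camera("top");a=imaging.read_camera("scene")
A=cv2.resize(a["color"][130:230,150:250],(400,400),interpolation=2);B=cv2.resize(b["color"][135:235,270:370],(400,400),interpolation=2)
cv2.imwrite("pics/k.png",np.hstack([A,B])[:,:,::-1])
o=robot.get_obs();print(o["position"])
E
```

```text
time: 3.68
position: [0.5084, -0.1714, 0.1748]
orientation: [[0.999, 0.04, -0.008], [0.04, -0.999, 0.004], [-0.007, -0.004, -1.0]]
force: [-0.6, -0.4, 0.2]
finger_gap: 0.0801
grasp_force: 0.0
[ 0.51055016 -0.17286459  0.18000228]
```

View pics/k.png

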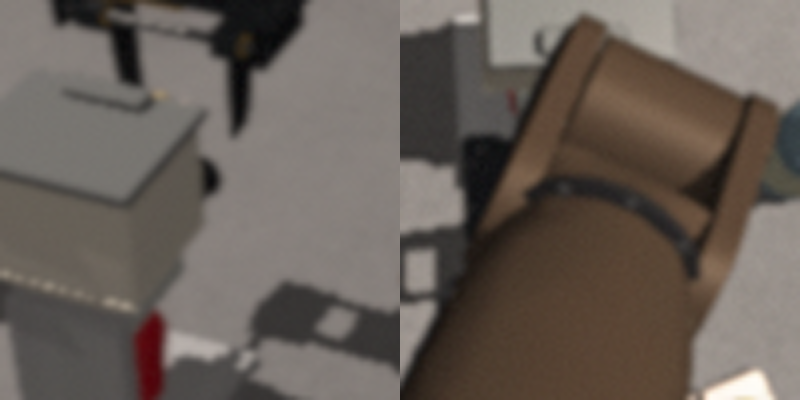

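The fingers straddle the knob line: in the left panel the near finger is at (237,100) and the knob edge at (208,175). Next I go down and grip.

```bash
python3 -m handwheel '[{"travel":[0.001,0,-0.03],"spin":0,"fingers":0.08},{"travel":[0.001,0,-0.06],"spin":0,"fingers":0.08},{"travel":[0.001,0,-0.082],"spin":0,"fingers":0.08},{"travel":[0.001,0,-0.082],"spin":0,"fingers":0.08},{"travel":[0.001,0,-0.082],"spin":0,"fingers":0.02},{"travel":[0.001,0,-0.082],"spin":0,"fingers":0.02},{"travel":[0.001,0,-0.082],"spin":0,"fingers":0.02},{"travel":[0.001,0,-0.082],"spin":0,"fingers":0.02},{"travel":[0.001,0,-0.082],"spin":0,"fingers":0.02},{"travel":[0.001,0,-0.082],"spin":0,"fingers":0.02}]'
```

```text
time: 4.62
position: [0.5116, -0.1729, 0.0984]
orientation: [[0.999, 0.04, 0.001], [0.04, -0.999, -0.001], [0.001, 0.001, -1.0]]
force: [0.4, 0.1, -0.8]
finger_gap: 0.0452
grasp_force: 0.0
```

```bash
python3 -m handwheel '[{"travel":[0,0,0],"spin":0,"fingers":0.02},{"travel":[0,0,0],"spin":0,"fingers":0.02},{"travel":[0,0,0],"spin":0,"fingers":0.02},{"travel":[0,0,0],"spin":0,"fingers":0.02},{"travel":[0,0,0],"spin":0,"fingers":0.02}]'
```

```text
time: 5.03
position: [0.5113, -0.1715, 0.0977]
orientation: [[0.999, 0.039, -0.001], [0.039, -0.999, 0.002], [-0.001, -0.002, -1.0]]
force: [1.4, 9.6, 4.2]
finger_gap: 0.0293
grasp_force: 30.0
```

The gap of 29.3 mm means the pads are on the 30 mm cylinder. Now the pull.

```bash
python3 -m handwheel '[{"travel":[-0.004,0.0015,0],"spin":0,"fingers":0.02},{"travel":[-0.009,0.001,0],"spin":0,"fingers":0.02},{"travel":[-0.014,0.001,0],"spin":0,"fingers":0.02},{"travel":[-0.019,0.001,0],"spin":0,"fingers":0.02},{"travel":[-0.024,0.001,0],"spin":0,"fingers":0.02},{"travel":[-0.029,0.0005,0],"spin":0,"fingers":0.02},{"travel":[-0.034,0.0005,0],"spin":0,"fingers":0.02},{"travel":[-0.039,0,0],"spin":0,"fingers":0.02},{"travel":[-0.043,0,0],"spin":0,"fingers":0.02},{"travel":[-0.046,0,0],"spin":0,"fingers":0.02},{"travel":[-0.047,0,0],"spin":0,"fingers":0.02},{"travel":[-0.047,0,0],"spin":0,"fingers":0.02}]'
python3 - <<'E'
from h import *
o=robot.get_obs();print(o["position"],o["force"],o["finger_gap"])
E
```

```text
time: 6.03
position: [0.4672, -0.1734, 0.0979]
orientation: [[0.999, 0.038, 0.007], [0.038, -0.999, -0.002], [0.007, 0.002, -1.0]]
force: [17.7, 2.1, -9.7]
finger_gap: 0.0293
grasp_force: 29.9
[ 0.46717612 -0.17342467  0.0979482 ] [17.74123372  2.0580813  -9.68906959] 0.02926415568591149
```

It moved 44.1 mm and now meets 17.7 N, so it is at the outer stop. Next I push it home.

```bash
python3 -m handwheel '[{"travel":[0.003,0,0],"spin":0,"fingers":0.02},{"travel":[0.007,0,0],"spin":0,"fingers":0.02},{"travel":[0.012,0.0005,0],"spin":0,"fingers":0.02},{"travel":[0.017,0.0005,0],"spin":0,"fingers":0.02},{"travel":[0.022,0.001,0],"spin":0,"fingers":0.02},{"travel":[0.027,0.001,0],"spin":0,"fingers":0.02},{"travel":[0.032,0.001,0],"spin":0,"fingers":0.02},{"travel":[0.037,0.001,0],"spin":0,"fingers":0.02},{"travel":[0.042,0.0015,0],"spin":0,"fingers":0.02},{"travel":[0.047,0.0015,0],"spin":0,"fingers":0.02},{"travel":[0.05,0.0015,0],"spin":0,"fingers":0.02},{"travel":[0.05,0.0015,0],"spin":0,"fingers":0.02}]'
python3 -m handwheel '[{"travel":[0.001,0,0],"spin":0,"fingers":0.02},{"travel":[0.001,0,0],"spin":0,"fingers":0.02}]'
```

```text
time: 7.03
position: [0.5117, -0.1712, 0.0976]
orientation: [[0.999, 0.041, -0.007], [0.041, -0.999, 0.001], [-0.007, -0.001, -1.0]]
force: [-17.8, -8.7, 12.8]
finger_gap: 0.0296
grasp_force: 30.0
time: 7.2
position: [0.5118, -0.1712, 0.0976]
orientation: [[0.999, 0.041, -0.008], [0.041, -0.999, 0.001], [-0.008, -0.001, -1.0]]
force: [-22.2, -9.4, 15.8]
finger_gap: 0.0295
grasp_force: 30.0
```

```bash
python3 -m handwheel '[{"travel":[-0.003,-0.001,0],"spin":0,"fingers":0.02},{"travel":[-0.003,-0.001,0],"spin":0,"fingers":0.085},{"travel":[-0.003,-0.001,0],"spin":0,"fingers":0.085},{"travel":[-0.003,-0.001,0],"spin":0,"fingers":0.085},{"travel":[-0.003,-0.001,0],"spin":0,"fingers":0.085},{"travel":[-0.003,-0.001,0],"spin":0,"fingers":0.085},{"travel":[-0.003,-0.001,0.02],"spin":0,"fingers":0.085},{"travel":[-0.003,-0.001,0.06],"spin":0,"fingers":0.085},{"travel":[-0.003,-0.001,0.1],"spin":0,"fingers":0.085},{"travel":[-0.003,0.02,0.14],"spin":0,"fingers":0.085},{"travel":[0,0.06,0.18],"spin":0,"fingers":0.085},{"travel":[0.01,0.1,0.2],"spin":0,"fingers":0.085}]'
```

```text
time: 8.2
position: [0.5215, -0.0893, 0.2894]
orientation: [[0.999, 0.038, 0.003], [0.038, -0.999, -0.001], [0.003, 0.001, -1.0]]
force: [1.6, -0.1, -0.8]
finger_gap: 0.0849
grasp_force: 0.0
```

Run:
```python
from h import *
np.set_printoptions(precision=4,suppress=True)
b=imaging.read_camera("top");a=imaging.read_camera("scene")
print(robot.get_obs()["position"])
for n in("slide_knob","cap","cap_top"):
    for nm,p in(("a",a),("b",b)):
        for d in spotter.silhouettes(n,p)[:4]:
            m=d["pixels"].astype(np.uint8);print(n,nm,np.round(d["location"],1),round(d["confidence"],2),cv2.boundingRect(m))
A=cv2.resize(a["color"][175:225,290:340],(400,400),interpolation=2);B=cv2.resize(b["color"][140:190,150:200],(400,400),interpolation=2)
C=cv2.resize(a["color"][145:195,175:225],(200,200),interpolation=2);D=cv2.resize(b["color"][160:210,285:335],(200,200),interpolation=2)
cv2.imwrite("pics/c.png",np.vstack([np.hstack([A,B]),np.hstack([C,D,np.zeros((200,400,3),np.uint8)])])[:,:,::-1])
```

```text
[ 0.5231 -0.0862  0.2902]
slide_knob a [199.7 173.9] 0.45 (201, 171, 3, 7)
slide_knob b [179.3 163.2] 0.69 (169, 151, 19, 21)
slide_knob b [187.3 172.7] 0.43 (156, 143, 56, 52)
slide_knob b [319.7 117.9] 0.29 (291, 112, 48, 35)
cap a [322.  201.7] 0.71 (308, 191, 24, 23)
cap a [286.2 287.2] 0.65 (269, 272, 29, 33)
cap b [178.9 156.9] 0.9 (168, 151, 21, 21)
cap b [229.4 182.5] 0.58 (225, 176, 12, 13)
cap_top a [319.8 202.5] 0.96 (309, 190, 23, 24)
cap_top a [268.2 234.4] 0.66 (263, 227, 14, 15)
cap_top a [281.4 286.5] 0.61 (268, 271, 31, 34)
cap_top b [195.8 126.7] 0.86 (188, 117, 24, 25)
cap_top b [231.9 180.9] 0.6 (225, 176, 12, 12)
cap_top b [180.5 161.1] 0.57 (168, 151, 21, 21)
```

View pics/c.png

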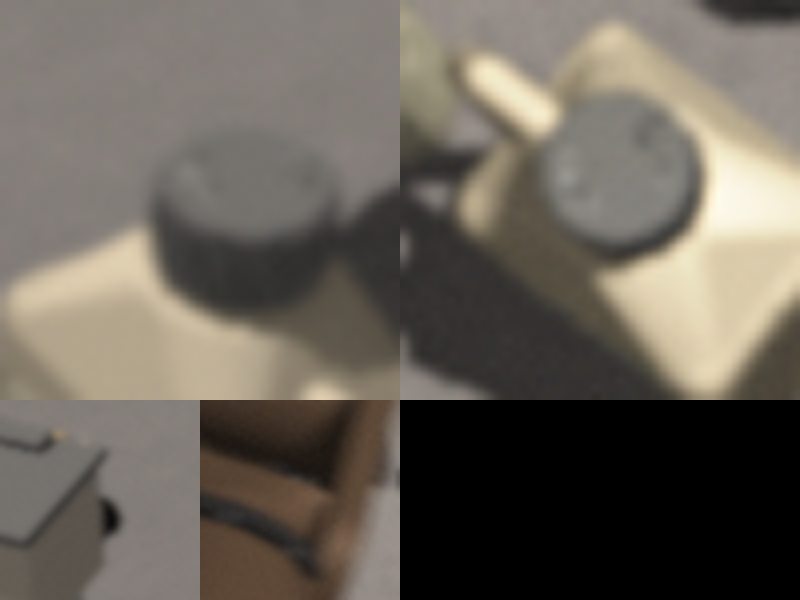

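The knob is back where it was at home, at (202,174) in the scene view. The cap top's centre is at about (177.1,161.1) in the top view and (321,198) in the scene view, giving roughly (0.576, 0.223). Moving above it.

```bash
python3 -m handwheel '[{"travel":[0.005,0.035,0],"spin":0,"fingers":0.085},{"travel":[0.01,0.07,0],"spin":0,"fingers":0.085},{"travel":[0.02,0.105,0],"spin":0,"fingers":0.085},{"travel":[0.025,0.14,0],"spin":0,"fingers":0.085},{"travel":[0.03,0.175,0],"spin":0,"fingers":0.085},{"travel":[0.04,0.21,0],"spin":0,"fingers":0.085},{"travel":[0.045,0.245,0],"spin":0,"fingers":0.085},{"travel":[0.05,0.28,-0.02],"spin":0,"fingers":0.085},{"travel":[0.053,0.295,-0.04],"spin":0,"fingers":0.085},{"travel":[0.053,0.295,-0.05],"spin":0,"fingers":0.085},{"travel":[0.053,0.295,-0.05],"spin":0,"fingers":0.085},{"travel":[0.053,0.295,-0.05],"spin":0,"fingers":0.085}]'
python3 - <<'E'
from h import *
a=imaging.read_camera("scene");b=imaging.read_camera("top");o=robot.get_obs();print(o["position"],o["q"],o["time"])
A=cv2.resize(a["color"][150:230,280:360],(400,400),interpolation=2);B=cv2.resize(b["color"][120:200,140:220],(400,400),interpolation=2)
cv2.imwrite("pics/d.png",np.hstack([A,B])[:,:,::-1])
E
```

```text
time: 9.6
position: [0.5747, 0.2045, 0.2358]
orientation: [[0.999, 0.039, -0.002], [0.039, -0.999, -0.001], [-0.002, 0.001, -1.0]]
force: [0.1, -0.8, -0.2]
finger_gap: 0.085
grasp_force: 0.0
[0.57524961 0.2044387  0.23723442] [ 2.33403274e-01  4.48692290e-01  1.56850836e+00 -2.20635673e-04
  1.12338841e+00  1.76620345e+00] 9.7
```

View pics/d.png

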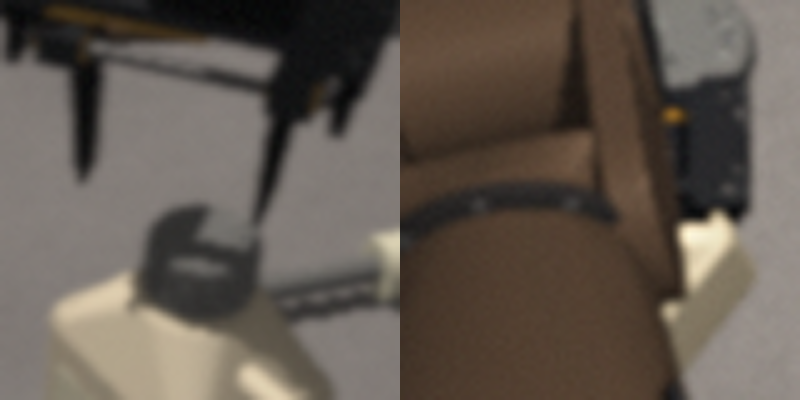

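The fingertips show at (85,180) and (258,222), and the cap at about (203,235) in the left panel. The gripper still needs about 18 mm in +y, matching the computed offset. Correcting, then down and close.

```bash
python3 -m handwheel '[{"travel":[0.001,0.0185,0],"spin":0,"fingers":0.085},{"travel":[0.001,0.0185,0],"spin":0,"fingers":0.085},{"travel":[0.001,0.0185,-0.025],"spin":0,"fingers":0.085},{"travel":[0.001,0.0185,-0.045],"spin":0,"fingers":0.085},{"travel":[0.001,0.0185,-0.049],"spin":0,"fingers":0.085},{"travel":[0.001,0.0185,-0.049],"spin":0,"fingers":0.05},{"travel":[0.001,0.0185,-0.049],"spin":0,"fingers":0.05},{"travel":[0.001,0.0185,-0.049],"spin":0,"fingers":0.05},{"travel":[0.001,0.0185,-0.049],"spin":0,"fingers":0.05},{"travel":[0.001,0.0185,-0.049],"spin":0,"fingers":0.05},{"travel":[0.001,0.0185,-0.049],"spin":0,"fingers":0.05},{"travel":[0.001,0.0185,-0.049],"spin":0,"fingers":0.05}]'; python3 -m handwheel '[{"travel":[0,0,0],"spin":0,"fingers":0.05},{"travel":[0,0,0],"spin":0,"fingers":0.05},{"travel":[0,0,0],"spin":0,"fingers":0.05}]'; python3 -c "
from h import *
o=robot.get_obs();print(o['position'],o['force'],o['moment'],o['finger_gap'],o['grasp_force'])"
```

```text
time: 10.7
position: [0.576, 0.2242, 0.1881]
orientation: [[0.999, 0.04, 0.001], [0.04, -0.999, -0.0], [0.001, 0.0, -1.0]]
force: [0.1, -1.1, 3.6]
finger_gap: 0.0567
grasp_force: 30.0
time: 10.95
position: [0.576, 0.2242, 0.1877]
orientation: [[0.999, 0.04, 0.001], [0.04, -0.999, -0.0], [0.001, 0.0, -1.0]]
force: [1.7, -1.9, 5.0]
finger_gap: 0.0566
grasp_force: 30.0
[0.57596171 0.22421499 0.18766661] [ 1.7098771  -1.88235494  4.99494734] [-0.35250908 -0.1977084   0.02719345] 0.05664407106410045 30.000676307827234
```

```bash
python3 -m handwheel '[{"travel":[0,0,-0.002],"spin":0,"fingers":0.05},{"travel":[0,0,-0.004],"spin":0,"fingers":0.05},{"travel":[0,0,-0.006],"spin":0,"fingers":0.05},{"travel":[0,0,-0.007],"spin":0,"fingers":0.05},{"travel":[0,0,-0.007],"spin":0,"fingers":0.05},{"travel":[0,0,-0.007],"spin":0,"fingers":0.05}]';python3 -c "
from h import *
o=robot.get_obs();print(o['position'],o['force'],o['moment'],o['finger_gap'],o['grasp_force'])"
```

```text
time: 11.45
position: [0.5761, 0.2242, 0.1827]
orientation: [[0.999, 0.04, 0.003], [0.04, -0.999, 0.0], [0.003, -0.0, -1.0]]
force: [-5.3, -4.1, 22.3]
finger_gap: 0.057
grasp_force: 30.0
[0.57608278 0.2242211  0.18266645] [-5.34790295 -4.1402938  22.34068033] [-0.72847362  0.93093784 -0.03248656] 0.05699372353354922 30.00390339642763
```

```bash
python3 -m handwheel '[{"travel":[0,0,0],"spin":0.06,"fingers":0.05},{"travel":[0,0,0],"spin":0.12,"fingers":0.05},{"travel":[0,0,0],"spin":0.18,"fingers":0.05},{"travel":[0,0,0],"spin":0.24,"fingers":0.05},{"travel":[0,0,0],"spin":0.3,"fingers":0.05}]';python3 -c "
from h import *
o=robot.get_obs();print(o['position'],o['force'],o['moment'],o['finger_gap'],o['grasp_force'])"
```

```text
time: 11.87
position: [0.5769, 0.2247, 0.1827]
orientation: [[0.942, 0.336, 0.005], [0.336, -0.942, 0.001], [0.005, 0.0, -1.0]]
force: [0.3, 0.0, 19.6]
finger_gap: 0.0567
grasp_force: 30.0
[0.57686979 0.22472927 0.18270966] [ 0.31387738  0.03242604 19.57511124] [-0.10656844  0.12629202 -0.14061429] 0.056683613897712905 30.003109322860837
```

```bash
python3 -m handwheel '[{"travel":[0,0,0],"spin":0.07,"fingers":0.05},{"travel":[0,0,0],"spin":0.14,"fingers":0.05},{"travel":[0,0,0],"spin":0.21,"fingers":0.05},{"travel":[0,0,0],"spin":0.28,"fingers":0.05},{"travel":[0,0,0],"spin":0.35,"fingers":0.05},{"travel":[0,0,0],"spin":0.42,"fingers":0.05},{"travel":[0,0,0],"spin":0.49,"fingers":0.05},{"travel":[0,0,0],"spin":0.56,"fingers":0.05},{"travel":[0,0,0],"spin":0.63,"fingers":0.05},{"travel":[0,0,0],"spin":0.68,"fingers":0.05},{"travel":[0,0,0],"spin":0.68,"fingers":0.05},{"travel":[0,0,0],"spin":0.68,"fingers":0.05}]';python3 -c "
from h import *
o=robot.get_obs();print(o['position'],o['force'],o['moment'],o['finger_gap'],o['grasp_force'],o['q'][5])"
```

```text
time: 12.87
position: [0.577, 0.225, 0.1827]
orientation: [[0.523, 0.852, 0.005], [0.852, -0.523, 0.002], [0.004, 0.003, -1.0]]
force: [0.8, 0.1, 19.2]
finger_gap: 0.0561
grasp_force: 30.0
[0.57698901 0.22498267 0.18270547] [ 0.84216545  0.09725508 19.2210949 ] [0.18472218 0.06775169 0.10910861] 0.056050194691801156 30.00977072864771 0.8151511221530204
```

```bash
python3 -m handwheel '[{"travel":[0,0,0.003],"spin":0,"fingers":0.05},{"travel":[0,0,0.006],"spin":0,"fingers":0.05},{"travel":[0,0,0.009],"spin":0,"fingers":0.05},{"travel":[0,0,0.012],"spin":0,"fingers":0.05},{"travel":[0,0,0.014],"spin":0,"fingers":0.05},{"travel":[0,0,0.014],"spin":0,"fingers":0.05}]'
```

```text
time: 13.37
position: [0.5754, 0.2243, 0.1942]
orientation: [[0.523, 0.852, -0.001], [0.852, -0.523, -0.0], [-0.001, -0.001, -1.0]]
force: [0.4, 0.9, -0.2]
finger_gap: 0.0563
grasp_force: 30.0
```

```bash
python3 -m handwheel '[{"travel":[0,0,0.01],"spin":0,"fingers":0.05},{"travel":[0,0,0.025],"spin":0,"fingers":0.05},{"travel":[0,0,0.045],"spin":0,"fingers":0.05},{"travel":[0,0,0.065],"spin":0,"fingers":0.05},{"travel":[0,0,0.085],"spin":0,"fingers":0.05},{"travel":[0,0,0.1],"spin":0,"fingers":0.05},{"travel":[0,0,0.108],"spin":0,"fingers":0.05},{"travel":[0,0,0.113],"spin":0,"fingers":0.05},{"travel":[0,0,0.113],"spin":0,"fingers":0.05},{"travel":[0,0,0.113],"spin":0,"fingers":0.05},{"travel":[0,0,0.113],"spin":0,"fingers":0.05},{"travel":[0,0,0.113],"spin":0,"fingers":0.05}]'
python3 - <<'E'
from h import *
a=imaging.read_camera("scene");b=imaging.read_camera("top");o=robot.get_obs();print(o["position"],o["qd"],o["finger_gap"],proj(a,[.576,.2245,.2035]),proj(a,[.576,.2245,.3035]))
A=cv2.resize(a["color"][110:290,160:400],(800,600),interpolation=2)
cv2.imwrite("pics/e.png",A[:,:,::-1])
E
```

```text
time: 14.37
position: [0.5755, 0.2242, 0.3064]
orientation: [[0.524, 0.852, -0.001], [0.852, -0.524, -0.0], [-0.001, -0.001, -1.0]]
force: [0.8, -0.1, -0.2]
finger_gap: 0.0572
grasp_force: 30.0
[0.57557215 0.22421684 0.306672  ] [ 0.00084905 -0.00331274 -0.00492192  0.00101028  0.00064547 -0.00181093] 0.05618976370484357 [319.93785373 199.96940652] [324.14977004 167.38923798]
```

View pics/e.png

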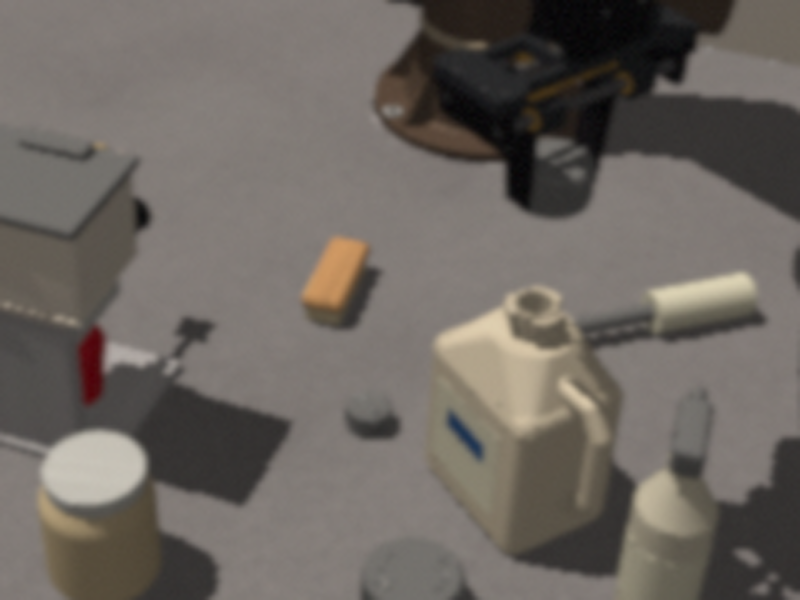

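The open mouth shows at about (537,301) with the cap held above it at (555,190). The knob is home, the jug is upright, and the neighbouring items are where they were.

```bash
python3 -c "
from bench import order
print(order.close_job())"
```

```text
the job is handed in; nothing more can be done
None
```

The job is handed in, at about 14.5 s on the robot clock. The slide was pulled out to its stop (44 mm) and pushed fully home, and the cap was unlocked and is held still about 10 cm above the open mouth; in the last picture the jug was upright and the items in view looked undisturbed.

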